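# Find the loose tile that opens the match drawer

## Robot

A 6-joint arm with a two-finger parallel gripper is mounted at the origin on the work surface. World frame = base frame: x ahead of the robot, y to its left, z up, the work surface at z = 0. Lengths are in m, angles in degrees, forces in N, time in s.
With the tool pointing down it reaches from about 0.375 to 0.9 m from the base axis. Payload 3.1 kg.
Tool frame: the origin (TCP) lies on the centre line of the jaws, within the pads' length; the fingertips stand 25 mm ahead of it and the grasp point (between the pads) lies 6 mm ahead of it; z points along the fingers, y is the line along which they close (so a half turn about z gives the same grasp; the last joint's range is limited). The gripper opens to 87 mm and grips with 3 to 60 N. Pads are 19 mm wide; open, the fingers measure 117 mm over their backs; the gripper's body (75 mm by 190 mm) begins 51 mm behind the grasp point.
Start: joints at [-86.889, 30.224, 82.088, -0, 67.689, -10.227], TCP at [0.144, -0.608, 0.248] pointing down, gripper open.
Joint ranges: [-176.69, 176.69], [-43.24, 126.21], [12.49, 139.97], [-82, 262], [0, 151.66], [-163.58, 163.58]. Speed limits (degrees/s): [159.86, 159.86, 180, 180, 180, 180].

## Interface

Orientations are given as a 3x3 rotation matrix whose columns are the frame's x, y, z axes.
In Python, from rig import * gives the robot as it stands.
- The arm moves only by the tool step_arm, never from a script. Its argument "steps" is a list of rows, each a list of 7 numbers: the shift along the tool's x, y, z normalised to -1 to 1, where 1 is 0.3 m, then the turn, a rotation vector about the tool's x, y, z normalised to -1 to 1, where 1 is 45 degrees, then the gripper's target within -1 to 1 (shut at 1, half-way at 0, fully open at -1). A call has 1 to 8 rows; each row is the pose to reach, as a shift and turn from the pose commanded when the call began, along the tool's axes at that moment; what a row does not reach only later rows make up. A row lasts 1/12 s, in which the tool goes at most 41.7 mm and 7.16 degrees, less where a joint would pass 70% of its speed; a pose out of reach is approached as far as the arm can. A call with a number of a shift or a turn outside -1 to 1 is refused whole. A call with a gripper value outside its range is refused whole. The fingers move at their own pace and stop on an object; the grip force is fixed at half the most. Time passes only in rows, so rows that repeat a pose let the fingers close. It gives the time, the measured TCP pose, the force, the opening and the grip force at its end, in the units of the state.
- read_state(): the state, without advancing time (a new reading comes with each control period).
- capture(name): name is "scene" or "top"; returns a dict with "image" (480x640x3 uint8, red, green, blue), "vertical_fov" (degrees; the focal length in pixels is half the picture's height over the tangent of half this angle, whatever the lens; pixels are square), "cx", "cy" (the principal point, pixels), "world_from_camera" (4x4, takes a point from camera to world coordinates). Camera axes: x right, y down, z forward; pixel columns grow to the right and rows downward; lengths in m; the calibration is good to about 2 mm. A picture is of the moment at which its call begins. There is no depth.
- hand_in(): hands the job in; it is judged then, once.
The state is a dict: "time_s": time; "joint_positions": joint angles; "qvel": joint speeds; "tau": joint torques, N m; "position": TCP position; "tcp_rot": TCP orientation; "force": force on the tool from outside, world axes, zero at the start; "moment": the same for the moment, N m; "opening": opening from 0.0 (shut) to 1.0 (fully open); "grasp_force": force on a finger pad.
Only numpy, scipy, OpenCV 4.12 (cv2) and the standard library are available. Lean on these libraries where they do the work, as an engineer would, in place of code of your own. Each camera call takes 0.05 s, during which the arm holds its last target. There are 200 camera calls.

## Task

One of the six white tiles in the top of the low pine chest is the hidden catch of its handleless match drawer: it lies a hair lower than the others and gives under a finger. Feel along the tiles with closed fingertips until you find it, and press it down so that the drawer springs fully open. Then let the tile come back up and move clear, leaving the drawer out and everything else standing where it is.

Things in the scene. Friction and masses are not known exactly. Their poses are not given: they have to be found in the camera images.
- chest: Low pine drawer chest fixed to the ledge, 220 deep (x) x 420 wide (y) x 100 mm high; origin at the centre of its underside, z up; its own -x is the front, with a handleless drawer. The flat top has one row of six white tiles parallel to the front, 48 mm from the front edge. Behind the row it is plain board where small things stand. 80 mm of ledge before the front is free for the drawer
- tile_row (a point): Middle of the row of six tiles, at the chest's top (100 mm above the ledge); axes as the chest's. Tile centres lie along y at -150, -90, -30, +30, +90, +150 mm from it; tiles are 56 x 56 mm, 4 mm apart. Five are grouted fast, flush with the pine. One, which may be any of the six, is the catch: no grout, 2.5 mm lower in an open 60 x 60 mm pocket, and it sinks when pressed
- catch (a joint): How far the catch tile is pressed down, m: 0 at rest, 0.009 at its stop. It is sprung: it starts to give at about 2 N, lets the drawer go at about 0.006 and needs about 5 N at its stop; it comes back up when let go. It does not say which of the six tiles it is
- drawer (a joint): How far the drawer has come out of the chest's front, m: 0 shut and latched, 0.075 fully out. Once unlatched its own spring slides it out in about a second, towards the chest's -x
- silicone_lid: Stiff grey silicone lid, 96 mm across, 9 mm thick with a 24 mm high knob, lying on the chest's top behind the tiles; origin at the centre of its underside. Leave it alone
- bowl_small: Small white enamel bowl with a blue rim, 100 mm across, 42 mm high, on the chest's top behind the tiles; origin at the centre of its underside. Leave it alone
- bowl_large: Large white enamel bowl with a blue rim, 150 mm across, 62 mm high, on the ledge right of the chest; origin at the centre of its underside. Leave it alone
- tray: Bamboo tray, 270 x 180 x 28 mm, on the ledge left of the chest; origin at the centre of its underside. Leave it alone
- jar: Amber glass jar with a steel screw top, 76 mm across, 110 mm high, standing in the tray; origin at the centre of its underside. Leave it alone
- spoon: Wooden spoon, 210 mm long, lying in the tray. Leave it alone
- mill: Dark wooden pepper mill, 54 mm across, 145 mm high, on the ledge right of the chest; origin at the centre of its underside. Leave it alone

How it is judged (in metres and radians):
On the way:
1. the catch tile is pressed down at least 5 mm (value of joint catch above 0.005 m), for 0.05 s.
At the end, for the whole second after the job is handed in: The drawer stands out at least 65 mm of its 75 mm, the catch tile is back within 2 mm of its rest height, and the lid, bowls, tray, jar, spoon and mill are within 15 mm of where they stood (value of joint drawer above 0.065 m and value of joint catch below 0.002 m and distance of each of silicone_lid, bowl_small, bowl_large, tray, jar, spoon, mill from where it was at the start of the episode below 0.015 m); the robot touches nothing.
It fails at once if a bystander is pushed or lifted more than 15 mm from its place (distance of any of silicone_lid, bowl_small, bowl_large, tray, jar, spoon, mill from where it was at the start of the episode above 0.015 m).
It also fails if it takes over 51 s, if anything falls off the work surface, if the arm or the gripper's body presses on something with over 40 N, if the wrist force passes 120 N, or if a joint passes its speed limit or range.

## Working session

There is one attempt and no reset: what is moved stays moved. The work goes in short steps, Python scripts to look and compute and a tool call to move; the robot and the scene stay as the last step left them, time stands still between calls to the robot, and variables do not carry over. Pictures are saved under pics/ and viewed, at most 10 in all, crops included, and the job is handed in when it is done.

Besides the shell and the picture viewer there is one more tool, called after "Emit:" as name(argument=value, ...) on one line, values as JSON. step_arm: Moves the arm, as the interface text tells. Scaled input: -1 to 1 covers 0.3 m each way for a shift and 45 degrees each way for a turn. Its arguments: {"type":"object","properties":{"steps":{"type":"array"}},"required":["steps"]}

```bash
mkdir -p pics; python3 - <<'E'
from rig import *
import cv2,numpy as np
for n in("scene","top"):
    c=capture(n);cv2.imwrite(f"pics/{n}0.png",c["image"][:,:,::-1])
    print(n,c["vertical_fov"],c["cx"],c["cy"],np.round(c["world_from_camera"],4).tolist())
s=read_state();print(s["time_s"],s["position"],np.round(s["tcp_rot"],3),s["force"])
E
```

```text
scene 51.87453989396639 326.8103720904791 236.70068344293117 [[-0.3219, 0.7723, -0.5476, 1.2988], [0.9467, 0.2554, -0.1963, 0.2863], [-0.0118, -0.5816, -0.8134, 1.2221], [0.0, 0.0, 0.0, 1.0]]
top 44.72685476879373 321.92351558165115 239.39934055308063 [[-0.0118, -0.9965, 0.0823, 0.4666], [-0.9999, 0.0114, -0.0053, 0.0028], [0.0044, -0.0823, -0.9966, 1.5139], [0.0, 0.0, 0.0, 1.0]]
0.1 [ 0.14418589 -0.60752364  0.24669014] [[ 0.973  0.231 -0.   ]
 [ 0.231 -0.973  0.002]
 [ 0.    -0.002 -1.   ]] [ 1.02241285  0.19503908 -0.70337048]
```

View pics/scene0.png

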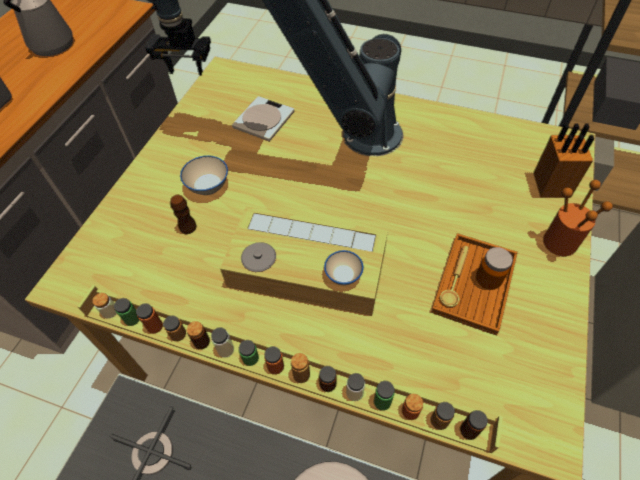

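View pics/top0.png

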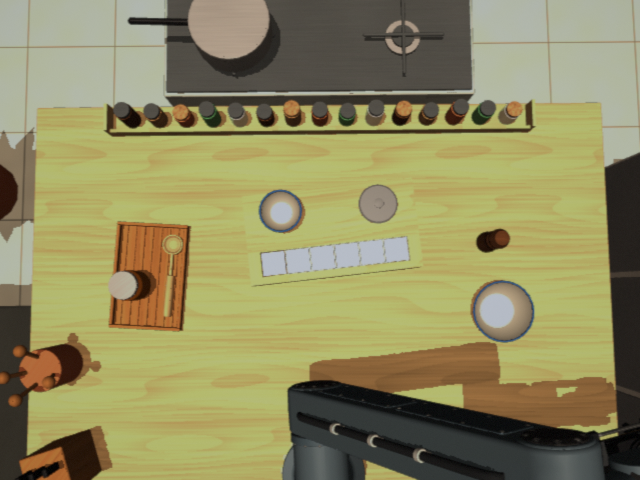

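The top view shows the tile row from about (262,264) to (409,250). The lid is at (378,203) and the small bowl at (281,211), both behind the row. Next I'll measure the row and enlarge it.

```bash
cat >h.py <<'E'
import numpy as np
def ray(c,uv,z):
    f=240/np.tan(np.radians(c["vertical_fov"]/2));T=c["world_from_camera"]
    uv=np.atleast_2d(uv)
    d=np.c_[(uv[:,0]-c["cx"])/f,(uv[:,1]-c["cy"])/f,np.ones(len(uv))]@T[:3,:3].T
    return T[:3,3]+d*((z-T[2,3])/d[:,2])[:,None]
E
python3 - <<'E'
from rig import *
from h import ray
import cv2,numpy as np
crops=[]
for n,(x0,y0,x1,y1) in {"top":(250,225,420,290),"scene":(235,200,390,262)}.items():
    c=capture(n);im=c["image"];cr=im[y0:y1,x0:x1]
    hsv=cv2.cvtColor(cr,cv2.COLOR_RGB2HSV)
    m=((hsv[...,1]<60)&(hsv[...,2]>140)).astype(np.uint8)
    m=cv2.morphologyEx(m,cv2.MORPH_CLOSE,np.ones((5,5)))
    k=max(cv2.findContours(m,0,2)[0],key=cv2.contourArea)
    p=ray(c,k[:,0]+[x0,y0],.1)[:,:2]
    r=cv2.minAreaRect((p*1000).astype(np.float32));print(n,r,cv2.boxPoints(r).round(1).tolist())
    cr=cv2.resize(cr,(780,int(780*cr.shape[0]/cr.shape[1])),interpolation=cv2.INTER_CUBIC)
    crops.append(cr[:,:,::-1])
cv2.imwrite("pics/crop.png",np.vstack(crops)[:600])
E
```

```text
top ((542.3927001953125, -35.938751220703125), (59.84526443481445, 357.997314453125), 5.907824516296387) [[494.20001220703125, 139.0], [531.0999755859375, -217.10000610351562], [590.5999755859375, -210.89999389648438], [553.7000122070312, 145.1999969482422]]
scene ((544.9195556640625, -32.747528076171875), (72.6475830078125, 359.1164855957031), 4.269437313079834) [[495.29998779296875, 143.60000610351562], [522.0999755859375, -214.5], [594.5, -209.10000610351562], [567.7999877929688, 149.0]]
```

View pics/crop.png

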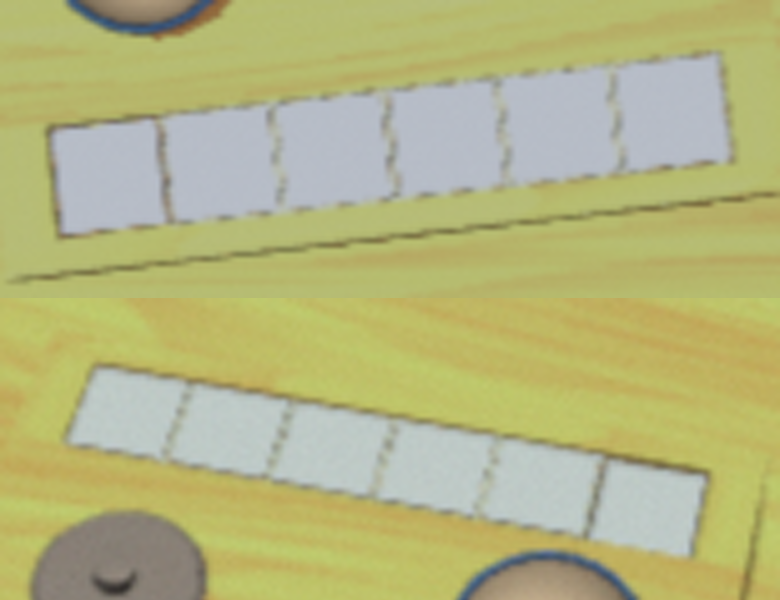

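The tile at the +y end (left in the top crop, right in the scene crop) is the only one with a dark open gap all round, so it's the likely catch. Its centre is about (0.527, 0.113). I'll go there at travel height with the fingers closed, then check it by touch.

Emit:
step_arm(steps=[[0.1,-0.1,0,0,0,0,1],[0.2,-0.2,0,0,0,0,1],[0.3,-0.3,0,0,0,0,1],[0.4,-0.4,0,0,0,0,1],[0.5,-0.5,0,0,0,0,1],[0.55,-0.6,0,0,0,0,1],[0.6,-0.68,0,0,0,0,1],[0.6,-0.68,0,0,0,0,1]])

```text
time_s: 0.87
position: [0.2727, -0.3611, 0.247]
tcp_rot: [[0.972, 0.235, -0.002], [0.235, -0.972, 0.007], [0.0, -0.007, -1.0]]
force: [-0.2, 0.6, -0.3]
opening: 0.478
grasp_force: 0.0
```

Emit:
step_arm(steps=[[0.1,-0.1,0,0,0,0,1],[0.2,-0.2,0,0,0,0,1],[0.3,-0.3,0,0,0,0,1],[0.4,-0.4,0,0,0,0,1],[0.5,-0.5,0,0,0,0,1],[0.55,-0.6,0,0,0,0,1],[0.6,-0.68,0,0,0,0,1],[0.6,-0.68,0,0,0,0,1]])

```text
time_s: 1.53
position: [0.4007, -0.1239, 0.2475]
tcp_rot: [[0.972, 0.236, -0.0], [0.236, -0.972, 0.002], [0.0, -0.002, -1.0]]
force: [-0.2, -0.2, -0.4]
opening: 0.008
grasp_force: 0.0
```

Emit:
step_arm(steps=[[0.1,-0.1,0,0,0,0,1],[0.2,-0.2,0,0,0,0,1],[0.3,-0.3,0,0,0,0,1],[0.4,-0.4,0,0,0,0,1],[0.5,-0.5,0,0,0,0,1],[0.55,-0.6,0,0,0,0,1],[0.6,-0.68,0,0,0,0,1],[0.6,-0.68,0,0,0,0,1]])

```text
time_s: 2.2
position: [0.5309, 0.1154, 0.2475]
tcp_rot: [[0.972, 0.235, 0.003], [0.235, -0.972, 0.002], [0.003, -0.001, -1.0]]
force: [0.9, -0.0, 0.5]
opening: 0.006
grasp_force: 0.0
```

Emit:
step_arm(steps=[[0,0,0.1,0,0,0,1],[0,0,0.2,0,0,0,1],[0,0,0.28,0,0,0,1],[0,0,0.34,0,0,0,1],[0,0,0.37,0,0,0,1],[0,0,0.38,0,0,0,1],[0,0,0.38,0,0,0,1],[0,0,0.38,0,0,0,1]])

```text
time_s: 2.87
position: [0.5294, 0.1113, 0.1344]
tcp_rot: [[0.973, 0.23, 0.002], [0.23, -0.973, -0.0], [0.002, 0.001, -1.0]]
force: [0.2, 0.2, -0.4]
opening: 0.006
grasp_force: 0.0
```

Emit:
step_arm(steps=[[0,0,0.005,0,0,0,1],[0,0,0.01,0,0,0,1],[0,0,0.015,0,0,0,1],[0,0,0.02,0,0,0,1],[0,0,0.025,0,0,0,1],[0,0,0.03,0,0,0,1],[0,0,0.03,0,0,0,1],[0,0,0.03,0,0,0,1]])

```text
time_s: 3.53
position: [0.5283, 0.112, 0.1244]
tcp_rot: [[0.973, 0.231, -0.0], [0.231, -0.973, 0.0], [-0.0, -0.0, -1.0]]
force: [-0.2, 0.5, -0.7]
opening: 0.006
grasp_force: 0.0
```

Emit:
step_arm(steps=[[0,0,0.005,0,0,0,1],[0,0,0.01,0,0,0,1],[0,0,0.01,0,0,0,1],[0,0,0.01,0,0,0,1]])

```text
time_s: 3.87
position: [0.5287, 0.112, 0.1217]
tcp_rot: [[0.973, 0.231, 0.001], [0.231, -0.973, 0.0], [0.001, 0.0, -1.0]]
force: [-0.9, -0.4, 2.4]
opening: 0.009
grasp_force: 1.2
```

Emit:
step_arm(steps=[[0,0,0.005,0,0,0,1],[0,0,0.01,0,0,0,1],[0,0,0.01,0,0,0,1],[0,0,0.01,0,0,0,1]])

```text
time_s: 4.2
position: [0.5287, 0.112, 0.1188]
tcp_rot: [[0.973, 0.231, 0.001], [0.231, -0.973, 0.0], [0.001, 0.0, -1.0]]
force: [-0.9, 1.0, 4.5]
opening: 0.003
grasp_force: 2.1
```

It gives softly, so this is the catch. I'll press another 4 mm or so.

Emit:
step_arm(steps=[[0,0,0.005,0,0,0,1],[0,0,0.01,0,0,0,1],[0,0,0.014,0,0,0,1],[0,0,0.014,0,0,0,1],[0,0,0.014,0,0,0,1],[0,0,0.014,0,0,0,1]])

```text
time_s: 4.7
position: [0.5287, 0.112, 0.1144]
tcp_rot: [[0.973, 0.231, 0.001], [0.231, -0.973, 0.0], [0.001, 0.0, -1.0]]
force: [0.6, 0.6, 4.1]
opening: 0.005
grasp_force: 2.2
```

```bash
python3 - <<'E'
from rig import *
import cv2
c=capture("top");cv2.imwrite("pics/t1.png",cv2.resize(c["image"][180:340,210:450,::-1],(720,480)))
print(read_state()["force"])
E
```

```text
[0.72621554 0.28199051 5.23037718]
```

View pics/t1.png

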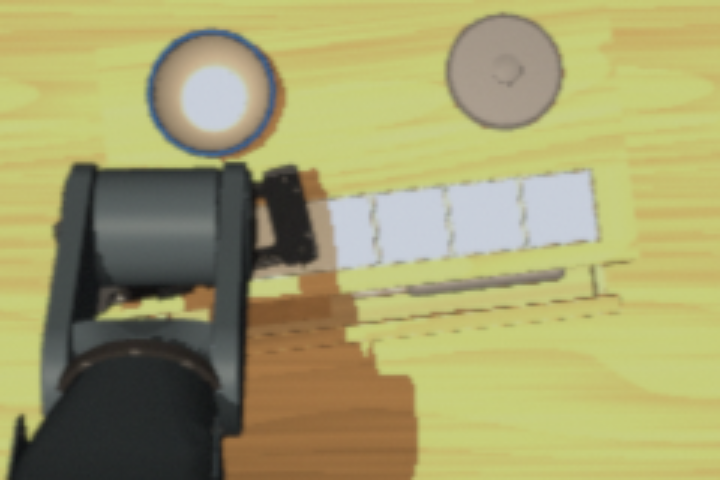

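The drawer is sliding out; its front is at about row 300–330 of the crop, below the chest. I'll hold while it finishes, then lift straight up.

Emit:
step_arm(steps=[[0,0,0,0,0,0,1],[0,0,0,0,0,0,1],[0,0,0,0,0,0,1],[0,0,0,0,0,0,1],[0,0,0,0,0,0,1],[0,0,0,0,0,0,1],[0,0,0,0,0,0,1],[0,0,0,0,0,0,1]])

```text
time_s: 5.42
position: [0.5287, 0.112, 0.1144]
tcp_rot: [[0.973, 0.231, 0.001], [0.231, -0.973, 0.0], [0.001, 0.0, -1.0]]
force: [1.1, 0.9, 3.5]
opening: 0.003
grasp_force: 2.2
```

Emit:
step_arm(steps=[[0,0,-0.02,0,0,0,1],[0,0,-0.04,0,0,0,1],[0,0,-0.1,0,0,0,1],[0,0,-0.2,0,0,0,1],[0,0,-0.3,0,0,0,1],[0,0,-0.4,0,0,0,1],[0,0,-0.5,0,0,0,1],[0,0,-0.5,0,0,0,1]])

```text
time_s: 6.08
position: [0.5306, 0.112, 0.27]
tcp_rot: [[0.973, 0.231, 0.009], [0.231, -0.973, -0.0], [0.009, 0.002, -1.0]]
force: [1.5, -0.8, 0.9]
opening: 0.009
grasp_force: 0.0
```

Emit:
step_arm(steps=[[-0.05,0.1,0,0,0,0,1],[-0.1,0.2,0,0,0,0,1],[-0.15,0.3,0,0,0,0,1],[-0.2,0.4,0,0,0,0,1],[-0.25,0.5,0,0,0,0,1],[-0.3,0.6,0,0,0,0,1],[-0.35,0.7,0,0,0,0,1],[-0.35,0.7,0,0,0,0,1]])

```text
time_s: 6.75
position: [0.4729, -0.1212, 0.2636]
tcp_rot: [[0.974, 0.226, -0.003], [0.226, -0.974, -0.002], [-0.003, 0.001, -1.0]]
force: [0.9, 0.2, 0.7]
opening: 0.003
grasp_force: 0.0
```

Emit:
step_arm(steps=[[-0.1,0.1,0,0,0,0,1],[-0.2,0.2,0,0,0,0,1],[-0.3,0.3,0,0,0,0,1],[-0.4,0.4,0,0,0,0,1],[-0.45,0.5,0,0,0,0,1],[-0.45,0.6,0,0,0,0,1],[-0.45,0.7,0,0,0,0,1],[-0.45,0.7,0,0,0,0,1]])

```text
time_s: 7.42
position: [0.3926, -0.3574, 0.264]
tcp_rot: [[0.974, 0.227, 0.002], [0.227, -0.974, -0.004], [0.001, 0.004, -1.0]]
force: [0.3, -0.2, -0.5]
opening: 0.004
grasp_force: 0.0
```

```bash
python3 - <<'E'
from rig import *
import cv2
c=capture("top");cv2.imwrite("pics/t2.png",c["image"][:,:,::-1])
s=read_state();print(s["time_s"],s["position"],s["force"])
E
```

```text
7.4667 [ 0.39174052 -0.35397438  0.26353816] [ 0.80516074  0.24066162 -0.12485008]
```

View pics/t2.png

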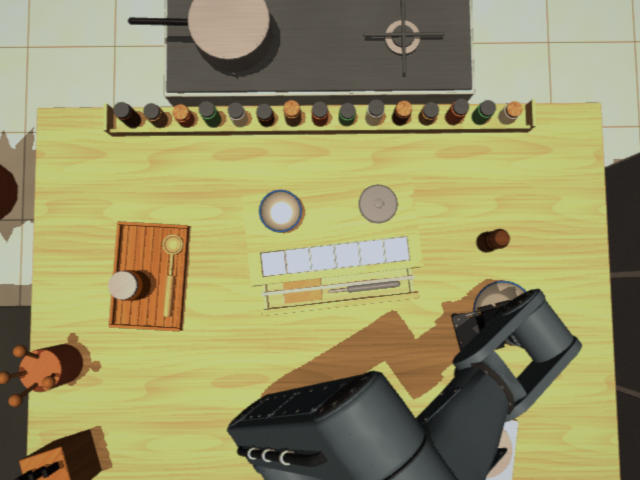

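The drawer front is at about row 311, against 282 when shut, so it is roughly 73 mm out. The bowls, lid, tray, jar and mill look unmoved, and the arm is clear, so I'm handing in.

```bash
python3 -c "
from rig import *
print(hand_in())"
```

```text
the job is handed in; nothing more can be done
None
```

I pressed the catch, the tile at the chest's +y end; the drawer sprang out about 73 mm by the top camera, the arm moved clear with no other object visibly moved, and I handed the job in (it returned no verdict).

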